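# Clear the dosing corner and open the cleaner jug

### The job

Sort the loose kit in front of the cleaner jug: put the dosing cup into the slatted crate and the scrubbing brush into the low smooth-sided tray. Then open the jug's safety cap: press it down, twist it anticlockwise while it is down until it comes free, and lift it off. Finish while still holding the cap in the gripper, lifted about a hand's breadth straight above the jug's mouth; do not put it down, and leave all other things where they stand.

Things in the scene. Friction and masses are not known exactly. Their poses are not given: they have to be found in the camera images.
- cup_mid (a point): The dosing cup: an empty white plastic dosing cup without handle, open at the top, standing upright on the table: straight round wall 44 mm across outside, 3 mm thick, 50 mm tall. The point is at its centre, 25 mm above its foot; z up. 30 g.
- brush_mid (a point): A scrubbing brush lying bristles down, 36 mm tall: wooden back 100 mm long (its x axis), 36 mm wide (y), from 16 to 36 mm above its underside, on hard bristle tufts 28 mm wide. The point is at its centre, 18 mm above its underside; z up. 90 g.
- crate: The crate for the cup: grey plastic open bin with slatted (gapped) sides, outside 180 (x) x 150 (y) x 65 mm tall, walls and floor 5 mm. Origin at the centre of its underside, z up. Fixed to the table; it stands on either the left or the right.
- tray: The tray for the brush: grey plastic open bin with smooth closed sides, lower than the crate, outside 180 (x) x 150 (y) x 45 mm tall, walls and floor 5 mm. Origin at the centre of its underside, z up. Fixed to the table; on the side opposite the crate.
- jug: White cleaner jug, paper label on its front, fixed to the table. Origin on the table under the neck's centre, z up, y towards its handle. Body: 50 mm to either side along x, -50 to +110 mm along y, up to 115 mm high; cone under the neck up to 144 mm; handle arch (42 to 109 mm along y) up to 150 mm; 48 mm wide collar under the cap, top at 172.5 mm.
- jug_mouth (a point): Centre of the jug's mouth, on the neck's axis, 195 mm above the table; axes as the jug's.
- cap_mid (a point): The jug's round ribbed grey safety cap, 52 mm across, 30 mm tall, 35 g. The point is on its axis half-way up; z up. At the start locked, lower rim 180 mm above the table, x axis along the jug's within 5 degrees. Pushed down more than 4 mm (6 is good) and kept down, it turns anticlockwise seen from above; at 40 to 80 degrees (60 is best, stop at 83) it lifts straight off.
- plunger (a joint): The spring seal in the jug's mouth, which pushes the cap up: how far the cap is pushed down, in m. 0 with the cap locked, 0.0075 with the cap fully down on the collar, -0.002 with the cap off. Takes 4 N to begin, 1 N more per mm. The cap cannot turn unless pressed past 0.004, and never clockwise; turned by less than 38 degrees it is still hooked.
- flask_mid (a point): Bystander, to be left alone: a small round white plastic bottle with an ordinary grey cap, 66 mm across, 190 mm tall, standing. The point is at its centre.
- tin_mid (a point): Bystander, to be left alone: a steel tin, 72 mm across, 110 mm tall, standing. The point is at its centre.
- glass_mid (a point): Bystander, to be left alone: an empty drinking glass, 68 mm across, 110 mm tall, standing. The point is at its centre.
- tape_mid (a point): Bystander, to be left alone: a cardboard-brown ring (tape core), 72 mm across, 25 mm high, lying flat near the cup and brush. The point is at its centre.
- soapbox_mid (a point): Bystander, to be left alone: a small cardboard box 60 x 90 x 45 mm. The point is at its centre.
- cartridge_mid (a point): Bystander, to be left alone: a white sealant cartridge lying on its side, 48 mm across, 200 mm long. The point is at its centre.
Things that resemble listed ones, but are neither listed nor needed, are in the scene too. There is more than one size of the part that bears brush_mid; the job needs the middle-sized. Leave any red look-alike of the tray alone.

How it is judged:
On the way, in this order (a step that is already met when the one before it is completed fails the run):
1. the cup is in the slatted crate and the brush in the smooth tray, let go and at rest (x of cup_mid in the frame of crate between -0.088 and 0.088 m and y of cup_mid in the frame of crate between -0.073 and 0.073 m and z of cup_mid in the frame of crate below 0.065 m and linear speed of each of cup, brush below 0.03 m/s and contact force between each of cup, brush and the fingers below 0.1 N and x of brush_mid in the frame of tray between -0.088 and 0.088 m and y of brush_mid in the frame of tray between -0.073 and 0.073 m and z of brush_mid in the frame of tray below 0.045 m), for 0.2 s.
2. the cap is pushed down more than 4 mm (value of joint plunger above 0.004 m), for 0.1 s.
3. the cap has turned on the neck by more than 0.6 rad (angle between the x axis of cap_mid and the x axis of jug_mouth, either way round above 0.6 rad and horizontal distance between cap_mid and jug_mouth below 0.02 m), for 0.05 s.
At the end, for the whole second after the job is handed in: Cup centre inside the crate, brush centre inside the tray, below the rims (65 and 45 mm), let go and at rest; the cap held still by the fingers, its centre 40 to 200 mm above the mouth point and within 50 mm sideways of it, not touching the jug (all of step 1 and z of cap_mid in the frame of jug_mouth between 0.04 and 0.2 m and horizontal distance between cap_mid and jug_mouth below 0.05 m and contact force between cap and the fingers above 1 N and contact force between cap and jug below 0.1 N and linear speed of cap below 0.03 m/s); the arm keeps its last pose, push and grip.
It fails at once if a bystander was moved by more than 30 mm (distance of any of flask_mid, tin_mid, glass_mid, tape_mid, soapbox_mid, cartridge_mid from where it was at the start of the episode above 0.03 m).
It also fails if it takes over 64 s, if anything falls off the work surface, if the arm or the gripper's body presses on something with over 40 N, if the wrist force passes 120 N, or if a joint passes its speed limit or range.

### The arm

A 6-joint arm with a two-finger parallel gripper is mounted at the origin on the work surface. World frame = base frame: x ahead of the robot, y to its left, z up, the work surface at z = 0. Lengths are in m, angles in rad, forces in N, time in s.
With the tool pointing down it reaches from about 0.4 to 0.925 m from the base axis. Payload 12.5 kg.
Tool frame: the origin (TCP) lies at the very end of the fingers, on their centre line; the grasp point (between the pads) lies 19 mm behind it; z points along the fingers, x is the direction in which the jaws open and shut, and the axes are right-handed (so a half turn about z gives the same grasp; the last joint's range is limited). The gripper opens to 95 mm and grips with 3 to 60 N. Pads are 20 mm wide; open, the fingers measure 119 mm over their backs; the gripper's body (75 mm by 180 mm) begins 59 mm behind the grasp point.
Start: joints at [-1.302, 0.491, 1.559, -0, 1.092, -0.106], TCP at [0.229, -0.582, 0.215] pointing down, gripper open.
Joint ranges: [-3.1, 3.1], [-0.84, 2.19], [0.05, 2.79], [-1.13, 4.28], [0.06, 2.93], [-2.69, 2.69]. Speed limits (rad/s): [2.22, 2.22, 2.79, 3.14, 3.14, 3.14].

### API

Orientations are given as [roll, pitch, yaw] about the fixed x, y, z axes, in that order (R = Rz(yaw) Ry(pitch) Rx(roll)).
In Python, from rig import robot gives the robot as it stands. The module is installed in compiled form; this text tells all that it offers.
- The arm moves only by the tool play_rows, never from a script. Its argument "motion" is a list of rows, each an object of numbers: "dx", "dy", "dz": the shift along the world's x, y, z in mm; "twist": the turn about the world's z in rad. A call has 1 to 8 rows; each row is the pose to reach, as a shift and turn from the pose commanded when the call began; what a row does not reach only later rows make up. A row lasts 1/8 s, in which the tool goes at most 62.5 mm and 10.7 degrees, less where a joint would pass 70% of its speed; a pose out of reach is approached as far as the arm can. A call with a gripper value outside its range is refused whole. "fingers" is the finger opening in mm, from 0 to 95.1, set as the call begins (left out, the last holds). The fingers move at their own pace and stop on an object; the grip force is fixed at half the most. Time passes only in rows, so rows that repeat a pose let the fingers close. It gives the time, the measured TCP pose, the force and the opening at its end, in the units of the state.
- robot.state(): the state, without advancing time (a new reading comes with each control period).
- robot.snapshot(name): name is "scene" or "top"; returns a dict with "frame" (400x640x3 uint8, blue, green, red), "z_map" (400x640 float32, m along the optical axis (not along the pixel's ray), 0 where there is no reading), "fx", "fy", "cx", "cy" (pixels), "k1" (the pictures are not rectified: a ray, as slopes to the right and down, at radius r is drawn at 1 + k1 r^2 times it, then the intrinsics apply), "rvec" (rotation vector, rad) and "tvec" (3), from world to camera coordinates, as OpenCV has them. Camera axes: x right, y down, z forward; pixel columns grow to the right and rows downward; lengths in m; the calibration is good to about 2 mm. A picture is of the moment at which its call begins.
- robot.hand_in(): hands the job in, once; it reports no verdict.
The state is a dict: "time": time; "q": joint angles; "qvel": joint speeds; "effort": joint torques, N m; "tcp_pos": TCP position; "orientation": TCP orientation; "wrist_force": force on the tool from outside, world axes, zero at the start; "torque": the same for the moment, N m; "opening": finger opening in m.
Only numpy, scipy, OpenCV 4.12 (cv2) and the standard library are available. Lean on these libraries where they do the work, as an engineer would, in place of code of your own. Each camera call takes 0.05 s, during which the arm holds its last target. There are 200 camera calls.

## Working session

There is one attempt and no reset: what is moved stays moved. The work goes in short steps, Python scripts to look and compute and a tool call to move; the robot and the scene stay as the last step left them, time stands still between calls to the robot, and variables do not carry over. Pictures are saved under pics/ and viewed, about 8 in all and at most 12, crops included, and the job is handed in when it is done.

Besides the shell and the picture viewer there is one more tool, called after "Call:" as name(argument=value, ...) on one line, values as JSON. play_rows: Moves the arm, as the interface text tells. Its arguments: {"type":"object","properties":{"motion":{"type":"array"},"fingers":{"type":"number"}},"required":["motion"]}

```bash
mkdir -p pics; cat > h.py <<'E'
import numpy as np, cv2
from rig import robot
def snap(n):
    s=robot.snapshot(n); R,_=cv2.Rodrigues(np.array(s["rvec"],float)); t=np.array(s["tvec"],float).reshape(3)
    s["R"],s["t"]=R,t; return s
def rays(s,px):
    px=np.asarray(px,float).reshape(-1,2)
    d=np.c_[(px[:,0]-s["cx"])/s["fx"],(px[:,1]-s["cy"])/s["fy"]]
    u=d.copy()
    for _ in range(20): u=d/(1+s["k1"]*(u**2).sum(1,keepdims=True))
    return np.c_[u,np.ones(len(u))]
def onplane(s,px,z):
    r=rays(s,px)@s["R"]; c=-s["R"].T@s["t"]
    return c+r*((z-c[2])/r[:,2:3])
def cloud(s):
    h,w=s["z_map"].shape; v,u=np.mgrid[:h,:w]
    r=rays(s,np.c_[u.ravel(),v.ravel()])*s["z_map"].reshape(-1,1)
    P=(r-s["t"])@s["R"]; P[s["z_map"].ravel()<=0]=np.nan
    return P.reshape(h,w,3)
E
python3 - <<'E'
from h import *
for n in ("scene","top"):
    s=snap(n); cv2.imwrite(f"pics/{n}0.png",s["frame"]); np.save(f"{n}0.npy",s,allow_pickle=True)
    print(n,s["fx"],s["k1"],-s["R"].T@s["t"],s["R"][2])
print(robot.state())
E
```

```text
scene 397.6689179118132 -0.07898804891821459 [1.14229258 0.22880397 0.83985618] [-0.66033893 -0.2179191  -0.71865414]
top 474.1032283352787 -0.13212621187873896 [ 2.99741169e-01 -1.09172545e-03  1.65136773e+00] [ 0.12399953 -0.01155557 -0.99221499]
{'time': 0.1, 'q': array([-1.30159138e+00,  4.91478407e-01,  1.55939407e+00, -2.95038143e-05,
        1.09167856e+00, -1.05613421e-01]), 'qvel': array([ 0.00187714, -0.00072379,  0.00046863, -0.00113993, -0.00019984,
       -0.00051579]), 'effort': array([ 1.96361187e-03, -6.13622475e+01, -2.58606684e+01,  6.93929521e-02,
        4.69911215e-02, -2.39145680e-05]), 'tcp_pos': array([ 0.22876444, -0.58139985,  0.21413123]), 'orientation': array([-3.14151765e+00,  9.55796097e-04, -1.19596431e+00]), 'wrist_force': array([-0.45653243, -0.48364212, -0.86394922]), 'torque': array([ 0.02147243, -0.04391849,  0.00598966]), 'opening': 0.09527274112149256}
```

View pics/scene0.png

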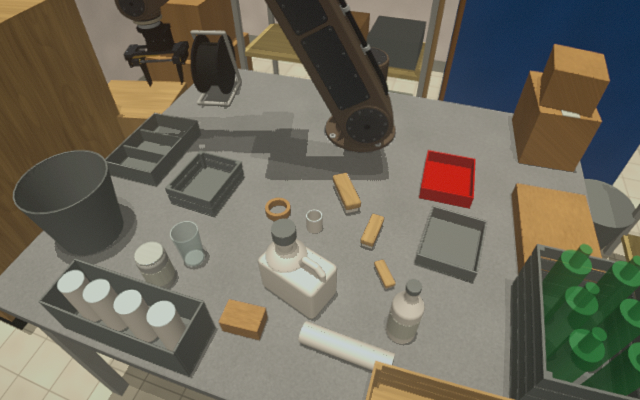

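View pics/top0.png

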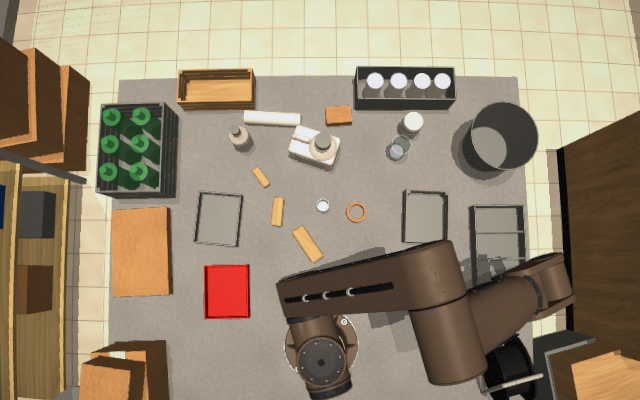

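Scene view: the jug is at (298,275), the cup at (314,220), and three brushes at (347,192), (372,232) and (384,275). The bins are at (205,182) and (452,243). In the top view the brushes are at (307,244), (278,211) and (261,177), the cup at (322,206), and the bins at (218,218) and (425,217). Next I'll measure the sizes and take an enlarged crop to tell the bins and brushes apart.

```bash
cat > m.py <<'E'
from h import *
s=np.load("scene0.npy",allow_pickle=True).item(); t=np.load("top0.npy",allow_pickle=True).item()
f=s["frame"]
a=cv2.resize(f[145:225,155:255],(400,320),interpolation=3); b=cv2.resize(f[200:280,405:505],(400,320),interpolation=3)
c=cv2.resize(f[165:295,300:400],(308,400)[:2] if 0 else (308,270),interpolation=3); d=cv2.resize(t["frame"][120:270,240:380],(280,270),interpolation=3)
m=np.zeros((590,800,3),np.uint8); m[:320,:400]=a; m[:320,400:]=b; m[320:,:308]=c; m[320:,400:680]=d
cv2.imwrite("pics/crop.png",m)
C=cloud(t); H=cv2.cvtColor(t["frame"],cv2.COLOR_BGR2HSV)
zz=C[...,2]
print("table z",np.nanmedian(zz[225:235,360:390]))
for (u,v) in [(307,244),(278,211),(261,177)]:
    w=np.zeros(H.shape[:2],np.uint8); w[v-28:v+28,u-28:u+28]=1
    k=((H[...,1]>70)&(H[...,0]<30)&(H[...,2]>90)&(w>0)).astype(np.uint8)
    n,l,st,_=cv2.connectedComponentsWithStats(k); i=l[v,u]; k=(l==i)
    z=np.nanmedian(zz[k]); vs,us=np.nonzero(k); P=onplane(t,np.c_[us,vs],z)[:,:2]
    r=cv2.minAreaRect((P*1000).astype(np.float32)); print("brush",(u,v),i,"z",z,r,cv2.boxPoints(r).round().tolist())
def comp(lo,hi,x,y,rad):
    g=(zz>lo)&(zz<hi)&(np.hypot(C[...,0]-x,C[...,1]-y)<rad); return C[g]
for n,(u,v) in dict(binL=(218,218),binR=(425,217),cup=(322,206),jug=(322,144),flask=(239,133),tape=(357,212)).items():
    p=onplane(t,[[u,v]],0.0)[0]; q=comp(.012,.3,p[0],p[1],.14 if 'bin' in n else .05 if n!='jug' else .09)
    print(n,p.round(3),len(q),"zpct",np.percentile(q[:,2],[5,50,90,97,99.5]).round(4))
E
python3 m.py
```

```text
table z -0.00033877790811714643
brush (307, 244) 2 z 0.04572364120775269 ((344.9974365234375, 41.66401672363281), (129.45755004882812, 47.74924850463867), 33.74681091308594) [[278.0, 26.0], [304.0, -14.0], [412.0, 58.0], [386.0, 97.0]]
brush (278, 211) 2 z 0.03447594066979748 ((456.8778076171875, 143.90440368652344), (37.55657958984375, 100.53620147705078), 84.43061828613281) [[405.0, 130.0], [505.0, 120.0], [509.0, 158.0], [409.0, 167.0]]
brush (261, 177) 1 z 0.025545184386169248 ((578.3063354492188, 202.12881469726562), (77.06836700439453, 28.689176559448242), 35.40774154663086) [[539.0, 191.0], [555.0, 168.0], [618.0, 213.0], [601.0, 236.0]]
binL [0.438 0.355 0.   ] 540 zpct [0.0129 0.0391 0.0473 0.0499 0.0518]
binR [ 0.434 -0.373  0.   ] 743 zpct [0.0135 0.0517 0.0668 0.0692 0.0712]
cup [ 0.477 -0.01   0.   ] 58 zpct [0.0169 0.0443 0.054  0.0562 0.0594]
jug [ 0.699 -0.013  0.   ] 1387 zpct [0.0419 0.1198 0.2088 0.212  0.2144]
flask [0.743 0.285 0.   ] 132 zpct [0.0301 0.1408 0.1914 0.1927 0.1966]
tape [ 0.455 -0.133  0.   ] 176 zpct [0.0169 0.0247 0.0296 0.0316 0.0336]
```

View pics/crop.png

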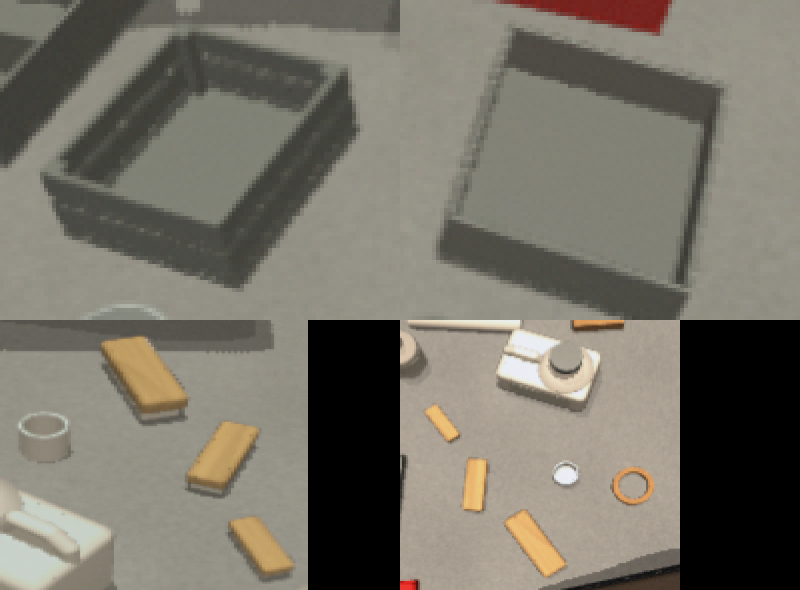

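The crate is the right-hand bin (425,217 top): it is slatted and its rim is about 67 mm up. The tray is the left-hand one (218,218): smooth and about 48 mm. The three brushes measure 129, 100 and 77 mm, so the middle one at (278,211) top and (372,232) scene is the 100 × 36 × 36 mm brush the job needs. Next I'll refine the cup, cap, jug and bin positions.

```bash
cat > m2.py <<'E'
from h import *
s=np.load("scene0.npy",allow_pickle=True).item(); t=np.load("top0.npy",allow_pickle=True).item()
for nm,S in (("top",t),("scene",s)):
    C=cloud(S); zz=C[...,2]; g=cv2.cvtColor(S["frame"],cv2.COLOR_BGR2HSV)
    def near(x,y,r): return np.hypot(C[...,0]-x,C[...,1]-y)<r
    for n,x,y,r,lo,hi,Z in (("cup",.477,-.01,.045,.03,.07,.05),("cap",.66,-.013,.05,.203,.23,.21)):
        k=(zz>lo)&(zz<hi)&near(x,y,r); vs,us=np.nonzero(k)
        P=onplane(S,np.c_[us,vs],Z)[:,:2]; (c,R)=cv2.minEnclosingCircle((P*1000).astype(np.float32))
        print(nm,n,k.sum(),"cloud mean",np.nanmean(C[k],0).round(4),"circ",np.round(c,1),round(R,1),"px",us.mean().round(1),vs.mean().round(1))
    for n,x,y,lo,hi in (("crate",.434,-.373,.057,.075),("tray",.438,.355,.037,.055)):
        k=(zz>lo)&(zz<hi)&near(x,y,.14)&(g[...,1]<90); 
        r=cv2.minAreaRect((C[k][:,:2]*1000).astype(np.float32)); print(nm,n,k.sum(),np.round(r[0],1),np.round(r[1],1),round(r[2],1))
    k=(zz>.105)&(zz<.12)&near(.67,.01,.14); r=cv2.minAreaRect((C[k][:,:2]*1000).astype(np.float32)); print(nm,"jug",r,cv2.boxPoints(r).round().tolist())
    k=(zz>.14)&(zz<.156)&near(.67,.05,.14); print("handle",np.nanmean(C[k],0) if k.any() else 0)
    for n,x,y,lo in (("flask",.72,.27,.1),("glass",.68,-.26,.05),("tin",.73,-.3,.05)):
        k=(zz>lo)&(zz<.25)&near(x,y,.07); print(n,np.nanmean(C[k],0).round(3))
# cup by brightness, both views
for nm,S,(u,v) in (("top",t,(322,206)),("scene",s,(314,220))):
    g=cv2.cvtColor(S["frame"],cv2.COLOR_BGR2GRAY)[v-25:v+25,u-25:u+25]; k=cv2.threshold(g,0,255,cv2.THRESH_OTSU)[1]
    n,l,st,ce=cv2.connectedComponentsWithStats(k); i=1+np.argmax(st[1:,4]); print(nm,"cup bright",st[i],ce[i]+[u-25,v-25],onplane(S,[ce[i]+[u-25,v-25]],.05).round(4),onplane(S,[ce[i]+[u-25,v-25]],.025).round(4))
E
python3 m2.py
```

```text
top cup 46 cloud mean [ 0.4755 -0.0114  0.0465] circ [476.6 -11.9] 22.5 px 322.3 205.0
top cap 214 cloud mean [ 0.6631 -0.0129  0.2098] circ [663.1 -12.1] 26.6 px 322.5 139.5
top crate 325 [ 434.2 -365.4] [151.4 181.6] 86.6
top tray 295 [435.  349.3] [152.5 182.1] 85.0
top jug ((672.678466796875, 15.863059997558594), (159.6190643310547, 100.68244171142578), 70.57447052001953) [[599.0, -43.0], [694.0, -76.0], [747.0, 74.0], [652.0, 108.0]]
handle [0.67132277 0.02947144 0.14508039]
flask [0.697 0.262 0.143]
glass [ 0.69  -0.286  0.088]
tin [ 0.73  -0.309  0.097]
scene cup 184 cloud mean [ 0.4781 -0.0105  0.0425] circ [483.1  -4.8] 30.2 px 313.6 217.4
scene cap 431 cloud mean [ 0.6661 -0.0105  0.2102] circ [665.7 -10.4] 29.1 px 283.0 228.7
scene crate 630 [ 434.3 -363.5] [155.9 184.5] 87.7
scene tray 634 [436.  352.5] [152.1 185.6] 84.3
scene jug ((675.7374267578125, 17.33861541748047), (157.75901794433594, 98.95966339111328), 70.74038696289062) [[603.0, -41.0], [696.0, -73.0], [748.0, 75.0], [655.0, 108.0]]
handle [0.68130919 0.02148982 0.14552676]
flask [0.719 0.268 0.143]
glass [ 0.679 -0.276  0.086]
tin [ 0.741 -0.299  0.092]
top cup bright [20 20 12 10 86] [322.62790698 205.87209302] [[ 0.4721 -0.0123  0.05  ]] [[ 0.4748 -0.0124  0.025 ]]
scene cup bright [   0    0   50   50 2387] [314.22999581 219.00041894] [[ 0.4893 -0.0049  0.05  ]] [[ 0.4686 -0.0123  0.025 ]]
```

Call:
play_rows(motion=[{"dx": 247,"dy": 570,"dz": -60},{"dx": 247,"dy": 570,"dz": -60},{"dx": 247,"dy": 570,"dz": -60},{"dx": 247,"dy": 570,"dz": -60},{"dx": 247,"dy": 570,"dz": -60},{"dx": 247,"dy": 570,"dz": -60},{"dx": 247,"dy": 570,"dz": -60},{"dx": 247,"dy": 570,"dz": -60}], fingers=90)

```text
$.motion[0]: bad value
```

Call:
play_rows(motion=[{"dx": 247,"dy": 570,"dz": -60,"twist": 0},{"dx": 247,"dy": 570,"dz": -60,"twist": 0},{"dx": 247,"dy": 570,"dz": -60,"twist": 0},{"dx": 247,"dy": 570,"dz": -60,"twist": 0},{"dx": 247,"dy": 570,"dz": -60,"twist": 0},{"dx": 247,"dy": 570,"dz": -60,"twist": 0},{"dx": 247,"dy": 570,"dz": -60,"twist": 0},{"dx": 247,"dy": 570,"dz": -60,"twist": 0}], fingers=90)

```text
time: 1.1
tcp_pos: [0.4272, -0.1231, 0.1664]
orientation: [-3.141, -0.0, -1.196]
wrist_force: [1.2, -0.2, -0.9]
opening: 0.09
```

Call:
play_rows(motion=[{"dx": 25,"dy": 56,"dz": -10,"twist": 0},{"dx": 49,"dy": 113,"dz": -20,"twist": 0},{"dx": 49,"dy": 113,"dz": -60,"twist": 0},{"dx": 49,"dy": 113,"dz": -80,"twist": 0},{"dx": 49,"dy": 113,"dz": -80,"twist": 0}])

```text
time: 1.72
tcp_pos: [0.475, -0.0117, 0.0855]
orientation: [3.139, 0.002, -1.196]
wrist_force: [0.2, 0.1, 0.2]
opening: 0.0903
```

```bash
python3 - <<'E'
from h import *
print(robot.state()["tcp_pos"])
t=snap("top"); s=snap("scene")
a=cv2.resize(t["frame"][140:250,270:410],(400,314)); b=cv2.resize(s["frame"][130:260,240:400],(400,325))
m=np.zeros((325,800,3),np.uint8); m[:314,:400]=a; m[:,400:]=b; cv2.imwrite("pics/c1.png",m)
E
```

```text
[ 0.47499427 -0.01167446  0.08547178]
```

View pics/c1.png

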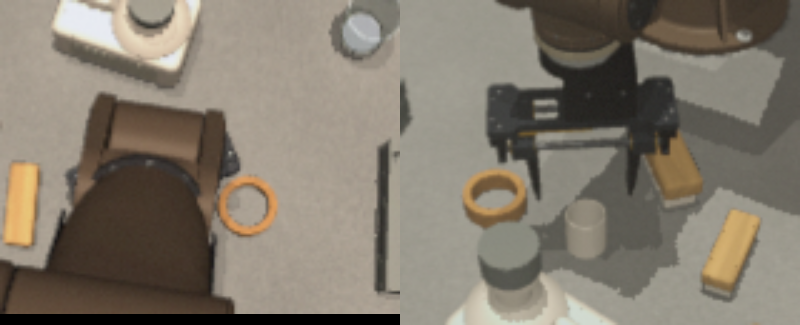

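The fingertips at crop (540,195) and (632,190) straddle the cup at (586,228), and the tape is clear. I'll descend and grip.

Call:
play_rows(motion=[{"dx": 0,"dy": 0,"dz": -40,"twist": 0},{"dx": 0,"dy": 0,"dz": -69,"twist": 0},{"dx": 0,"dy": 0,"dz": -69,"twist": 0}])

```text
time: 2.2
tcp_pos: [0.4754, -0.0122, 0.0173]
orientation: [3.14, 0.001, -1.197]
wrist_force: [-0.5, -0.4, 0.8]
opening: 0.0899
```

Call:
play_rows(motion=[{"dx": 0,"dy": 0,"dz": 0,"twist": 0},{"dx": 0,"dy": 0,"dz": 0,"twist": 0},{"dx": 0,"dy": 0,"dz": 0,"twist": 0},{"dx": 0,"dy": 0,"dz": 0,"twist": 0},{"dx": 0,"dy": 0,"dz": 0,"twist": 0},{"dx": 0,"dy": 0,"dz": 0,"twist": 0}], fingers=38)

```text
time: 2.95
tcp_pos: [0.4757, -0.012, 0.0177]
orientation: [-3.142, -0.0, -1.196]
wrist_force: [-0.3, 0.5, 2.9]
opening: 0.0427
```

Call:
play_rows(motion=[{"dx": 0,"dy": 0,"dz": 55,"twist": 0},{"dx": 0,"dy": 0,"dz": 110,"twist": 0},{"dx": -7,"dy": -60,"dz": 120,"twist": 0},{"dx": -14,"dy": -118,"dz": 120,"twist": 0},{"dx": -21,"dy": -177,"dz": 120,"twist": 0},{"dx": -28,"dy": -236,"dz": 120,"twist": 0},{"dx": -35,"dy": -295,"dz": 120,"twist": 0},{"dx": -42,"dy": -353,"dz": 120,"twist": 0}])

```text
time: 3.95
tcp_pos: [0.433, -0.3669, 0.1375]
orientation: [3.142, 0.0, -1.196]
wrist_force: [1.3, 0.6, -0.2]
opening: 0.0427
```

Call:
play_rows(motion=[{"dx": 0,"dy": 0,"dz": -50,"twist": 0},{"dx": 0,"dy": 0,"dz": -90,"twist": 0},{"dx": 0,"dy": 0,"dz": -111,"twist": 0},{"dx": 0,"dy": 0,"dz": -111,"twist": 0},{"dx": 0,"dy": 0,"dz": -111,"twist": 0}])

```text
time: 4.58
tcp_pos: [0.434, -0.3651, 0.0273]
orientation: [-3.141, -0.001, -1.196]
wrist_force: [-0.5, 0.6, 0.1]
opening: 0.0427
```

```bash
python3 - <<'E'
from h import *
print(robot.state()["tcp_pos"],robot.state()["opening"],robot.state()["wrist_force"])
t=snap("top"); s=snap("scene")
a=cv2.resize(t["frame"][160:270,350:490],(400,314)); b=cv2.resize(s["frame"][100:230,120:280],(400,325))
m=np.zeros((325,800,3),np.uint8); m[:314,:400]=a; m[:,400:]=b; cv2.imwrite("pics/c2.png",m)
E
```

```text
[ 0.43396107 -0.36513776  0.02730833] 0.042699108651393584 [-0.49658102  0.57434702  0.07894018]
```

View pics/c2.png

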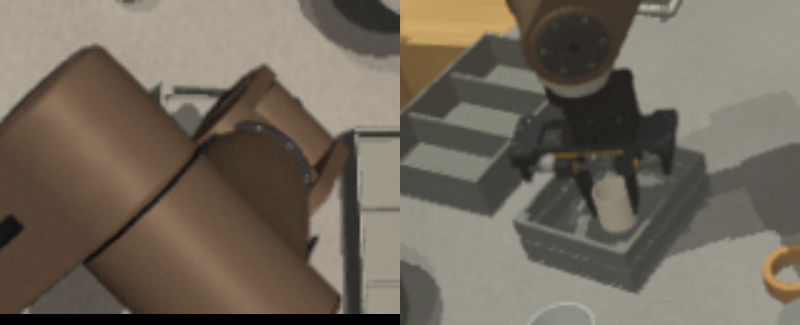

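Call:
play_rows(motion=[{"dx": 0,"dy": 0,"dz": 0,"twist": 0},{"dx": 0,"dy": 0,"dz": 0,"twist": 0},{"dx": 0,"dy": 0,"dz": 0,"twist": 0},{"dx": 0,"dy": 0,"dz": 30,"twist": 0},{"dx": 0,"dy": 0,"dz": 80,"twist": 0},{"dx": 0,"dy": 0,"dz": 135,"twist": 0}], fingers=64)

```text
time: 5.42
tcp_pos: [0.4334, -0.3647, 0.1627]
orientation: [3.141, 0.001, -1.196]
wrist_force: [0.0, -0.5, -0.4]
opening: 0.0641
```

Call:
play_rows(motion=[{"dx": 3,"dy": 62,"dz": 0,"twist": -0.16},{"dx": 6,"dy": 124,"dz": 0,"twist": -0.32},{"dx": 9,"dy": 186,"dz": 0,"twist": -0.472},{"dx": 12,"dy": 248,"dz": 0,"twist": -0.472},{"dx": 15,"dy": 310,"dz": 0,"twist": -0.472},{"dx": 18,"dy": 372,"dz": 0,"twist": -0.472},{"dx": 21,"dy": 434,"dz": 0,"twist": -0.472},{"dx": 23,"dy": 496,"dz": 0,"twist": -0.472}], fingers=75)

```text
time: 6.42
tcp_pos: [0.4566, 0.1331, 0.1618]
orientation: [-3.141, 0.0, -1.668]
wrist_force: [0.7, -0.2, -0.0]
opening: 0.0746
```

Call:
play_rows(motion=[{"dx": 0,"dy": 13,"dz": -50,"twist": 0},{"dx": 0,"dy": 13,"dz": -80,"twist": 0},{"dx": 0,"dy": 13,"dz": -80,"twist": 0},{"dx": 0,"dy": 13,"dz": -80,"twist": 0}])

```text
time: 6.92
tcp_pos: [0.4572, 0.1439, 0.0826]
orientation: [-3.141, 0.0, -1.668]
wrist_force: [-0.7, 1.0, -0.0]
opening: 0.075
```

```bash
python3 - <<'E'
from h import *
print(robot.state()["tcp_pos"],robot.state()["opening"],robot.state()["wrist_force"])
t=snap("top"); s=snap("scene"); C=cloud(t); k=(C[...,2]>.02)&(np.hypot(C[...,0]-.434,C[...,1]+.365)<.05); print("cup?",k.sum(),np.nanmean(C[k],0) if k.any() else 0)
a=cv2.resize(s["frame"][130:230,120:260],(400,286)); b=cv2.resize(s["frame"][150:280,300:460],(400,325))
m=np.zeros((325,800,3),np.uint8); m[:286,:400]=a; m[:,400:]=b; cv2.imwrite("pics/c3.png",m)
E
```

```text
[0.45721136 0.14391032 0.08255275] 0.07503183995033212 [-0.69998157  1.04854425 -0.00938152]
cup? 78 [ 0.43451483 -0.36454659  0.04410159]
```

View pics/c3.png

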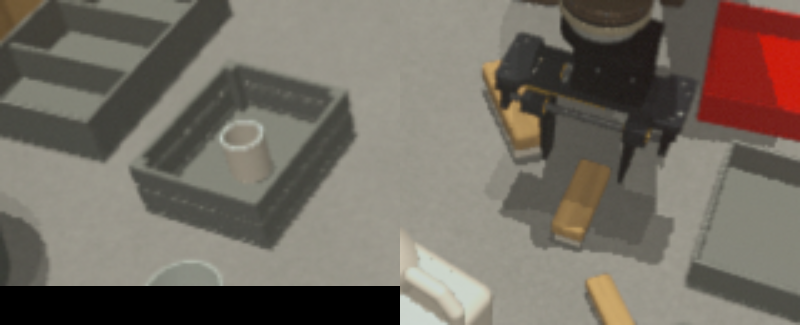

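The cup stands upright in the crate. The fingers at crop (547,150) and (628,175) straddle the middle brush at (582,200), so I'll grasp it.

Call:
play_rows(motion=[{"dx": 0,"dy": 0,"dz": -45,"twist": 0},{"dx": 0,"dy": 0,"dz": -73,"twist": 0},{"dx": 0,"dy": 0,"dz": -73,"twist": 0}])

```text
time: 7.4
tcp_pos: [0.4564, 0.1437, 0.0082]
orientation: [3.14, -0.001, -1.669]
wrist_force: [-0.3, -0.0, -0.1]
opening: 0.0748
```

Call:
play_rows(motion=[{"dx": 0,"dy": 0,"dz": 0,"twist": 0},{"dx": 0,"dy": 0,"dz": 0,"twist": 0},{"dx": 0,"dy": 0,"dz": 0,"twist": 0},{"dx": 0,"dy": 0,"dz": 0,"twist": 0},{"dx": 0,"dy": 0,"dz": 0,"twist": 0},{"dx": 0,"dy": 0,"dz": 0,"twist": 0}], fingers=25)

```text
time: 8.15
tcp_pos: [0.4568, 0.1441, 0.0089]
orientation: [-3.141, 0.0, -1.668]
wrist_force: [-1.7, -0.1, 6.2]
opening: 0.0355
```

Call:
play_rows(motion=[{"dx": 0,"dy": 0,"dz": 50,"twist": 0},{"dx": 0,"dy": 0,"dz": 100,"twist": 0},{"dx": -6,"dy": 52,"dz": 110,"twist": 0},{"dx": -12,"dy": 104,"dz": 110,"twist": 0},{"dx": -18,"dy": 156,"dz": 110,"twist": 0},{"dx": -22,"dy": 206,"dz": 110,"twist": 0},{"dx": -22,"dy": 206,"dz": 70,"twist": 0},{"dx": -22,"dy": 206,"dz": 40,"twist": 0}])

```text
time: 9.15
tcp_pos: [0.4339, 0.3505, 0.0472]
orientation: [3.141, -0.001, -1.667]
wrist_force: [0.2, -0.1, -2.0]
opening: 0.0355
```

Call:
play_rows(motion=[{"dx": 0,"dy": 0,"dz": -20,"twist": 0},{"dx": 0,"dy": 0,"dz": -32,"twist": 0},{"dx": 0,"dy": 0,"dz": -32,"twist": 0},{"dx": 0,"dy": 0,"dz": -32,"twist": 0}])

```text
time: 9.65
tcp_pos: [0.435, 0.3502, 0.0173]
orientation: [-3.141, 0.0, -1.668]
wrist_force: [0.4, -0.1, -1.0]
opening: 0.036
```

Call:
play_rows(motion=[{"dx": 0,"dy": 0,"dz": 0,"twist": 0},{"dx": 0,"dy": 0,"dz": 0,"twist": 0},{"dx": 0,"dy": 0,"dz": 0,"twist": 0},{"dx": 0,"dy": 0,"dz": 0,"twist": 0},{"dx": 0,"dy": 0,"dz": 40,"twist": 0},{"dx": 0,"dy": 0,"dz": 95,"twist": 0},{"dx": 0,"dy": 0,"dz": 155,"twist": 0},{"dx": 0,"dy": 0,"dz": 215,"twist": 0}], fingers=60)

```text
time: 10.65
tcp_pos: [0.4344, 0.3498, 0.2336]
orientation: [3.142, -0.0, -1.668]
wrist_force: [0.2, 1.3, -0.5]
opening: 0.0597
```

Call:
play_rows(motion=[{"dx": 30,"dy": -48,"dz": 25,"twist": 0},{"dx": 63,"dy": -98,"dz": 37,"twist": 0},{"dx": 95,"dy": -149,"dz": 37,"twist": 0},{"dx": 127,"dy": -200,"dz": 37,"twist": 0},{"dx": 160,"dy": -252,"dz": 37,"twist": 0},{"dx": 193,"dy": -304,"dz": 37,"twist": 0},{"dx": 229,"dy": -362,"dz": 37,"twist": 0},{"dx": 229,"dy": -362,"dz": 7,"twist": 0}], fingers=78)

```text
time: 11.65
tcp_pos: [0.6658, -0.0158, 0.2392]
orientation: [-3.138, -0.001, -1.672]
wrist_force: [0.5, 0.4, -0.5]
opening: 0.0781
```

Call:
play_rows(motion=[{"dx": 0,"dy": 0,"dz": -10,"twist": 0},{"dx": 0,"dy": 0,"dz": -10,"twist": 0},{"dx": 0,"dy": 0,"dz": -10,"twist": 0}])

```text
time: 12.02
tcp_pos: [0.6639, -0.0111, 0.2299]
orientation: [-3.14, -0.0, -1.667]
wrist_force: [-0.3, 0.2, 0.2]
opening: 0.0782
```

```bash
python3 - <<'E'
from h import *
print(robot.state()["tcp_pos"],robot.state()["opening"])
t=snap("top"); s=snap("scene")
for S in (s,t):
    C=cloud(S); H=cv2.cvtColor(S["frame"],cv2.COLOR_BGR2HSV)
    k=(H[...,1]>70)&(H[...,0]<30)&(np.hypot(C[...,0]-.435,C[...,1]-.35)<.08)&(C[...,2]>.01)
    print("brush",k.sum(),np.nanmedian(C[k],0) if k.any() else 0)
a=cv2.resize(s["frame"][190:290,390:510],(400,333)); b=cv2.resize(s["frame"][150:310,200:400],(400,320))
m=np.zeros((333,800,3),np.uint8); m[:,:400]=a; m[:320,400:]=b; cv2.imwrite("pics/c4.png",m)
E
```

```text
[ 0.66385813 -0.01107776  0.22988519] 0.07817340172618642
brush 470 [0.44618452 0.34981402 0.04047829]
brush 131 [0.46511577 0.34629492 0.03970097]
```

View pics/c4.png

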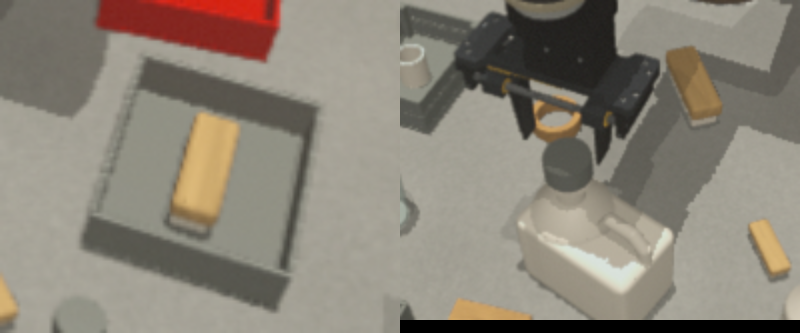

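The brush lies flat in the tray at about crop (205,170). The fingers at (528,135) and (602,155) straddle the cap at (567,163). I'll descend and grip.

Call:
play_rows(motion=[{"dx": 0,"dy": 0,"dz": -20,"twist": 0},{"dx": 0,"dy": 0,"dz": -38,"twist": 0},{"dx": 0,"dy": 0,"dz": -52,"twist": 0},{"dx": 0,"dy": 0,"dz": -52,"twist": 0},{"dx": 0,"dy": 0,"dz": -52,"twist": 0}])

```text
time: 12.75
tcp_pos: [0.664, -0.012, 0.1771]
orientation: [-3.141, -0.0, -1.668]
wrist_force: [0.1, 0.5, -0.0]
opening: 0.0779
```

Call:
play_rows(motion=[{"dx": 0,"dy": 0,"dz": 0,"twist": 0},{"dx": 0,"dy": 0,"dz": 0,"twist": 0},{"dx": 0,"dy": 0,"dz": 0,"twist": 0},{"dx": 0,"dy": 0,"dz": 0,"twist": 0},{"dx": 0,"dy": 0,"dz": 0,"twist": 0},{"dx": 0,"dy": 0,"dz": 0,"twist": 0}], fingers=42)

```text
time: 13.5
tcp_pos: [0.6637, -0.012, 0.1768]
orientation: [-3.141, -0.0, -1.668]
wrist_force: [-1.0, -0.5, 3.1]
opening: 0.0518
```

Call:
play_rows(motion=[{"dx": 0,"dy": 0,"dz": -2,"twist": 0},{"dx": 0,"dy": 0,"dz": -4,"twist": 0},{"dx": 0,"dy": 0,"dz": -6,"twist": 0},{"dx": 0,"dy": 0,"dz": -6,"twist": 0},{"dx": 0,"dy": 0,"dz": -6,"twist": 0}])

```text
time: 14.12
tcp_pos: [0.6638, -0.012, 0.1713]
orientation: [-3.141, -0.0, -1.668]
wrist_force: [-2.5, -1.3, 9.0]
opening: 0.0515
```

Call:
play_rows(motion=[{"dx": 0,"dy": 0,"dz": -0.7,"twist": 0},{"dx": 0,"dy": 0,"dz": -0.7,"twist": 0.12},{"dx": 0,"dy": 0,"dz": -0.7,"twist": 0.27},{"dx": 0,"dy": 0,"dz": -0.7,"twist": 0.42},{"dx": 0,"dy": 0,"dz": -0.7,"twist": 0.57},{"dx": 0,"dy": 0,"dz": -0.7,"twist": 0.72},{"dx": 0,"dy": 0,"dz": -0.7,"twist": 0.87},{"dx": 0,"dy": 0,"dz": -0.7,"twist": 0.96}])

```text
time: 15.12
tcp_pos: [0.6642, -0.0116, 0.1708]
orientation: [-3.14, -0.001, -0.704]
wrist_force: [-0.5, 2.0, 9.0]
opening: 0.0519
```

```bash
python3 -c "
from rig import robot
s=robot.state();print(s['tcp_pos'],s['wrist_force'],s['torque'],s['opening'],s['orientation'])"
```

```text
[ 0.66419138 -0.01160018  0.17081735] [-0.45028671  2.02367408  9.01306191] [ 0.327884    0.22882094 -0.00095802] 0.05188940621744107 [-3.14008639e+00 -1.23644038e-03 -7.04232231e-01]
```

Call:
play_rows(motion=[{"dx": 0,"dy": 0,"dz": 0,"twist": 0.09},{"dx": 0,"dy": 0,"dz": 0,"twist": 0.09},{"dx": 0,"dy": 0,"dz": 3,"twist": 0.09},{"dx": 0,"dy": 0,"dz": 6,"twist": 0.09},{"dx": 0,"dy": 0,"dz": 9,"twist": 0.09},{"dx": 0,"dy": 0,"dz": 11,"twist": 0.09}])

```text
time: 15.88
tcp_pos: [0.6635, -0.012, 0.1806]
orientation: [3.141, 0.001, -0.618]
wrist_force: [-0.3, -0.4, -0.4]
opening: 0.052
```

No downward pull, so the cap is free. I'll lift it.

Call:
play_rows(motion=[{"dx": 0,"dy": 0,"dz": 12,"twist": 0},{"dx": 0,"dy": 0,"dz": 36,"twist": 0},{"dx": 0,"dy": 0,"dz": 65,"twist": 0},{"dx": 0,"dy": 0,"dz": 90,"twist": 0},{"dx": 0,"dy": 0,"dz": 98,"twist": 0},{"dx": 0,"dy": 0,"dz": 98,"twist": 0},{"dx": 0,"dy": 0,"dz": 98,"twist": 0},{"dx": 0,"dy": 0,"dz": 98,"twist": 0}])

```text
time: 16.88
tcp_pos: [0.6635, -0.012, 0.2779]
orientation: [3.141, 0.001, -0.618]
wrist_force: [-0.5, -0.8, 0.5]
opening: 0.0518
```

```bash
python3 - <<'E'
from h import *
st=robot.state(); print(st["time"],st["tcp_pos"],st["opening"],st["wrist_force"],abs(st["qvel"]).max())
s=snap("scene"); cv2.imwrite("pics/end.png",s["frame"])
E
```

```text
16.875 [ 0.6635071  -0.01198185  0.27790898] 0.05179709668782214 [-0.51173675 -0.78727147  0.45501069] 0.0026811258406451684
```

View pics/end.png

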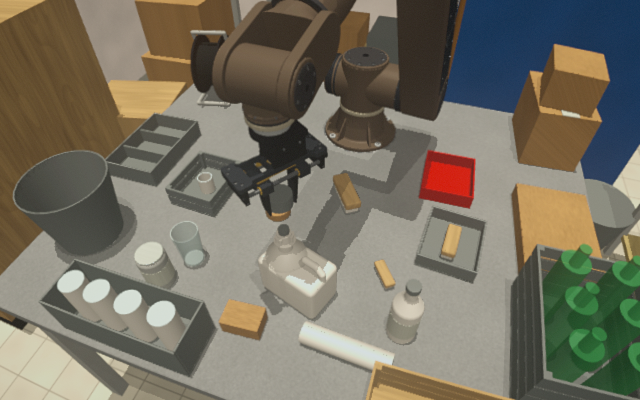

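The cap is in the fingers at about (280,205) and the bare neck shows at (284,232). The cup is in the crate at (207,183) and the brush in the tray at (452,240). The bystanders I can see are where they started; the tape is behind the gripper.

```bash
python3 -c "
from rig import robot
print(robot.hand_in())"
```

```text
the job is handed in; nothing more can be done
None
```

I finished the job and handed it in at about 17 s of the 64 s allowed; the hand-in gives no verdict.

- **Cup:** It stands upright in the slatted crate on the right.
- **Brush:** The middle-sized (100 mm) brush lies flat in the smooth tray on the left. The depth reading put its top at about 40 mm, so its centre is below the 45 mm rim.
- **Cap:** I pressed it down about 6 mm, turned it about 60° anticlockwise and lifted it off. On lifting there was no downward pull on the wrist, so it was not hooked.
- **At the end:** The gripper holds the cap about 100 mm above the mouth. The finger opening was 51.8 mm, which matches the 52 mm cap, and the arm was still. The last picture shows the neck bare.

I did not measure two things directly. Cap turn and press depth come from the tool's motion and the wrist force (9 N against about 10 N expected), not from the cap itself. In the last picture the tape is mostly hidden behind the gripper and cap; it was in place in the earlier pictures, and the other bystanders looked unmoved.

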